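# Sort the grinding cone and the wedge into their trays

### The arm

A 6-joint arm with a two-finger parallel gripper is mounted at the origin on a cart in front of the work surface, level with it; the furniture and walls round the work are solid. World frame = base frame: x ahead of the robot, y to its left, z up, the work surface at z = 0. Lengths are in m, angles in rad, forces in N, time in s.
With the tool pointing down it reaches from about 0.3 to 0.875 m from the base axis. Payload 6.4 kg.
Tool frame: the origin (TCP) lies midway between the tips of the shut fingers; the grasp point (between the pads) lies 19 mm behind it; z points along the fingers, y is the line along which they close (so a half turn about z gives the same grasp; the last joint's range is limited). The gripper opens to 85 mm and grips with 20 to 120 N. Pads are 22 mm wide; open, the fingers measure 114 mm over their backs; the gripper's body (76 mm by 85 mm) begins 54 mm behind the grasp point. The pads swing forward as they close: fully open they stand 13 mm farther back than shut.
Start: joints at [-0.206, 0.181, 1.607, -0, 1.354, -0.206], TCP at [0.575, 0, 0.231] pointing down, gripper open.
Joint ranges: [-2.99, 2.99], [-0.89, 2.07], [0.3, 2.58], [-1.14, 4.28], [0, 2.63], [-3.12, 3.12]. Speed limits (rad/s): [2.57, 2.57, 3.01, 3.14, 3.14, 3.14].

### API

Orientations are given as [roll, pitch, yaw] about the fixed x, y, z axes, in that order (R = Rz(yaw) Ry(pitch) Rx(roll)).
In Python, from bench import arm, optics gives the robot as it stands.
- The arm moves only by the shell command python3 -m creep 'ROWS'. ROWS is JSON, a list of rows, each an object with "xyz": the shift along the tool's x, y, z as a fraction of full scale, a list of three; "dr": the turn, a rotation vector about the tool's x, y, z as a fraction of full scale, a list of three; "grip": the closure, from -1 (fully open) to 1 (shut). A call has 1 to 5 rows; each row shifts and turns the commanded pose from where the row before left it, along the tool's axes as they then stand; what a row does not reach is not made up. Full scale, the value 1, is 0.3 m for a shift and 2 pi rad for a turn. A row lasts 1/10 s, in which the tool goes at most 50 mm and 8.59 degrees, less where a joint would pass 70% of its speed; a pose out of reach is approached as far as the arm can. A call with a number of a shift or a turn outside -1 to 1 is refused whole. A call with a gripper value outside its range is refused whole. The fingers move at their own pace and stop on an object; the grip force is fixed at half the most. Time passes only in rows, so rows that do not move let the fingers close. It gives the time, the measured TCP pose, the force, the opening and the grip force at its end, in the units of the state.
- arm.get_state(): the state, without advancing time (a new reading comes with each control period).
- optics.get_image(name): name is "scene" or "side" or "wrist"; returns a dict with "image" (480x640x3 uint8, blue, green, red), "mtx" (3x3 intrinsics, pixels), "T" (4x4, takes a point from camera to world coordinates). Camera axes: x right, y up, looking along -z (the intrinsics and any distortion apply to the point x, -y, -z); pixel columns grow to the right and rows downward; lengths in m; the calibration is good to about 2 mm. A picture is of the moment at which its call begins. There is no depth.
- arm.sign_off(): hands the job in; it is judged then, once.
The state is a dict: "t": time; "joint_positions": joint angles; "qd": joint speeds; "effort": joint torques, N m; "position": TCP position; "ee_rot": TCP orientation; "ft_force": force on the tool from outside, world axes, zero at the start; "ft_torque": the same for the moment, N m; "grip_width": finger opening in m; "grasp_force": force on a finger pad.
Only numpy, scipy, OpenCV 4.12 (cv2) and the standard library are available. Lean on these libraries where they do the work, as an engineer would, in place of code of your own. Each camera call takes 0.05 s, during which the arm holds its last target. There are 200 camera calls.

### The job

Two parts have been left lying on the right half of the bench: a grinding cone and a small plain wedge. Sort them: stand the cone upright on the floor of the tray that already holds a cone, and lay the wedge down flat, the same way up as it lies now, on the floor of the tray that already holds a wedge.

Things in the scene. Friction and masses are not known exactly. Their poses are not given: they have to be found in the camera images.
- cone: Grinding cone to be sorted: reddish brown, round, upright on its base in the right half of the bench. 38 mm across up to 12 mm height, 28 mm at 30 mm, 12 mm at the tip, 42 mm high; 60 g. Origin: centre of the underside; z up the axis. Between the parts and the trays stands the bench clamp, low but for its upright crank, 270 mm high, 0.6 m ahead of the robot and a little to the right.
- wedge_foot (a point): Centre of the underside of the small plain wedge to be sorted: a green block with a smooth sloping top, lying in the right half of the bench (not the stepped block near it). 58 mm long, 23 mm wide with upright parallel long sides, 10 mm high at the thin end and 21 mm at the thick end; about 50 g. x runs along its length towards the thick end, y across its width, z up.
- cone_tray: Open aluminium tray, fixed, on the left half of the bench, that already holds a grinding cone (38 x 42 mm high, upright) in its far half, 50-55 mm from the centre along +x, y within 15 mm; near half empty. 180 (x) x 140 (y) mm, rim 50 mm and inner floor 18 mm above the bench (on feet), walls 4 mm. Origin: centre, at bench height; x away from the robot, turned up to 0.2 rad.
- wedge_tray: Open aluminium tray, fixed, on the left half of the bench, that already holds a plain green wedge (58 x 23 x 21 mm, long side along y) in its far half, 50-55 mm from the centre along +x, y within 15 mm; near half empty. 180 (x) x 140 (y) mm, rim 50 mm and inner floor 18 mm above the bench (on feet), walls 4 mm. Origin: centre, at bench height; x away from the robot, turned up to 0.2 rad.
Not all that is in view belongs to the job. What is shaped like the part that bears wedge_foot but orange is not meant. What is shaped like the cone but blue is not meant.

How it is judged:
By the outcome, as a careful person would: the job done as asked, in the order asked, and still so for the second after the job is handed in, with the robot touching nothing.
It also fails if it takes over 64 s, if anything falls off the work surface, if the arm or the gripper's body presses on something with over 40 N, if the wrist force passes 120 N, or if a joint passes its speed limit or range.

## Working session

There is one attempt and no reset: what is moved stays moved. The work goes in short steps, Python scripts to look and compute and a shell command to move; the robot and the scene stay as the last step left them, time stands still between calls to the robot, and variables do not carry over. Pictures are saved under pics/ and viewed, at most 10 in all, crops included, and the job is handed in when it is done.

```bash
mkdir -p pics; ls
python3 - <<'E'
from bench import arm, optics
import cv2
s=arm.get_state(); print(s['t'],s['position'],s['ee_rot'],s['grip_width'])
for n in("scene","side","wrist"):
    d=optics.get_image(n); cv2.imwrite(f"pics/{n}0.png",d["image"]); print(n,d["mtx"].tolist(),d["T"].round(4).tolist(),[k for k in d])
E
```

```text
pics
0.0 [5.74446829e-01 1.29322200e-04 2.30401270e-01] [-3.13990051e+00 -3.34257819e-04  1.57081374e+00] 0.08548627193527121
scene [[536.023632587806, 0.0, 313.88848053915945], [0.0, 536.023632587806, 242.15260849482786], [0.0, 0.0, 1.0]] [[0.8032, 0.4491, -0.3913, 0.0259], [-0.5957, 0.6046, -0.5288, -0.7492], [-0.001, 0.6578, 0.7532, 0.9643], [0.0, 0.0, 0.0, 1.0]] ['image', 'mtx', 'T']
side [[585.7474189656442, 0.0, 317.82818576296063], [0.0, 585.7474189656442, 241.8942372630037], [0.0, 0.0, 1.0]] [[-0.9609, 0.1913, -0.2, 0.177], [-0.2767, -0.6442, 0.713, 1.0937], [0.0076, 0.7405, 0.672, 1.1918], [0.0, 0.0, 0.0, 1.0]] ['image', 'mtx', 'T']
wrist [[364.5982049349682, 0.0, 313.34317955624175], [0.0, 364.5982049349682, 241.04296927616545], [0.0, 0.0, 1.0]] [[1.0, 0.0007, 0.0018, 0.575], [-0.0013, 0.9448, 0.3278, 0.0835], [-0.0014, -0.3278, 0.9448, 0.3722], [0.0, 0.0, 0.0, 1.0]] ['image', 'mtx', 'T']
```

View pics/scene0.png

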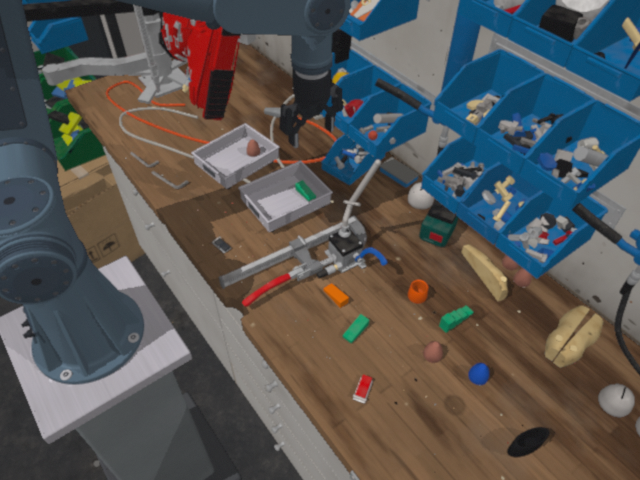

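View pics/side0.png

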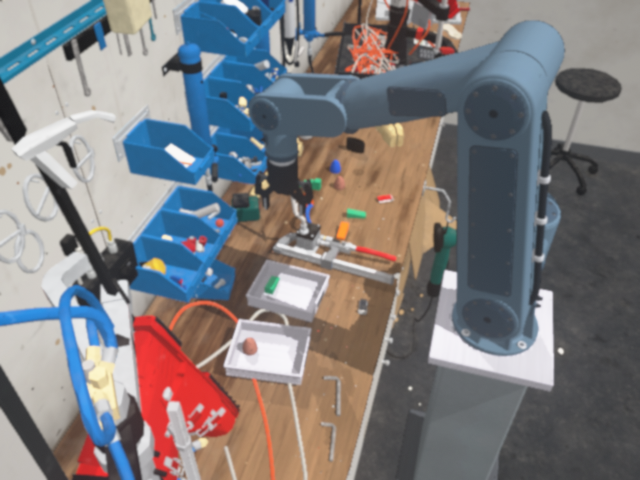

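The scene picture shows the brown cone at about (433,351), the plain green wedge at (356,328), the cone tray at (236,155), the wedge tray at (286,197), and the crank from (348,235) to (378,165). I'll enlarge the crops for precise corners.

```bash
cat > h.py <<'E'
import numpy as np
from scipy.spatial.transform import Rotation as R
S=dict(scene=([536.0236,313.888,242.1526],[[0.8032,0.4491,-0.3913,0.0259],[-0.5957,0.6046,-0.5288,-0.7492],[-0.001,0.6578,0.7532,0.9643]]),
 side=([585.7474,317.828,241.894],[[-0.9609,0.1913,-0.2,0.177],[-0.2767,-0.6442,0.713,1.0937],[0.0076,0.7405,0.672,1.1918]]))
def bp(cam,u,v,z):
    (f,cx,cy),T=(S[cam] if isinstance(cam,str) else cam); T=np.array(T)
    d=T[:3,:3]@np.array([(u-cx)/f,-(v-cy)/f,-1]); o=T[:3,3]
    return o+d*(z-o[2])/d[2]
def proj(cam,p):
    (f,cx,cy),T=(S[cam] if isinstance(cam,str) else cam); T=np.array(T)
    c=T[:3,:3].T@(np.array(p)-T[:3,3]); return np.array([cx-f*c[0]/c[2],cy+f*c[1]/c[2]])
E
python3 - <<'E'
import cv2
a=cv2.imread('pics/scene0.png'); b=cv2.imread('pics/side0.png')
cv2.imwrite('pics/c1.png',cv2.resize(a[285:385,325:475],None,fx=5.3,fy=5.3,interpolation=cv2.INTER_CUBIC))
cv2.imwrite('pics/c2.png',cv2.resize(a[120:232,185:340],None,fx=5,fy=5,interpolation=cv2.INTER_CUBIC))
E
```

```text
(no output)
```

View pics/c1.png

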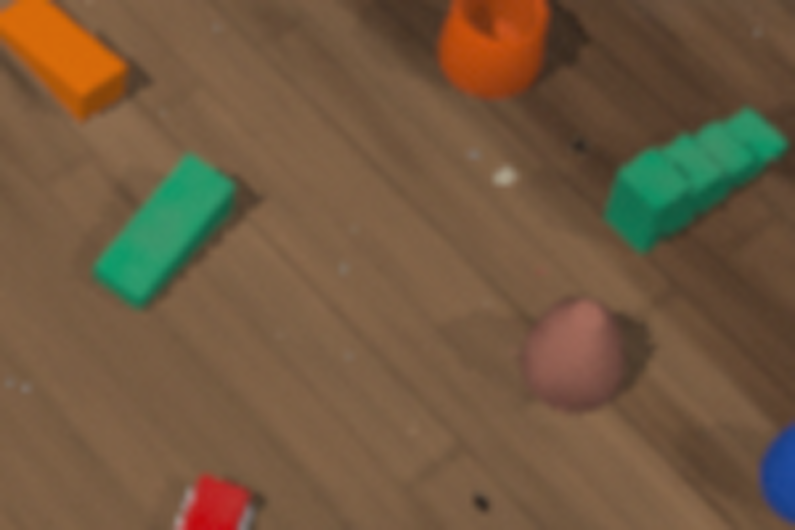

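View pics/c2.png

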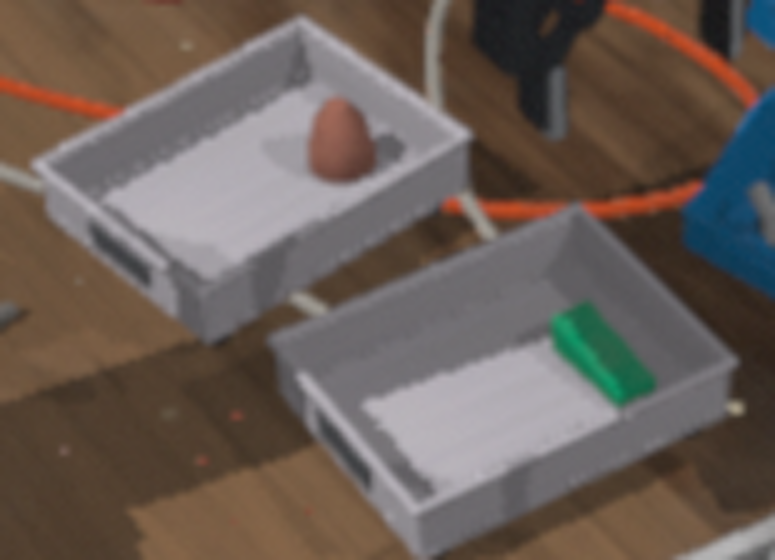

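```bash
cat > fit.py <<'E'
import cv2
from h import *
from scipy.optimize import least_squares, minimize
def wedge(p,z0=0.):
    x,y,a=p; L=np.array([[sx*.029,sy*.0115,z] for sx,h in((-1,.010),(1,.021)) for sy in(-1,1) for z in(0,h)])
    return L@R.from_euler('z',a).as_matrix().T+[x,y,z0]
def cone(p,z0=0.):
    t=np.linspace(0,2*np.pi,40,endpoint=False)
    return np.array([[p[0]+r*np.cos(k),p[1]+r*np.sin(k),z0+z] for r,z in((.019,0),(.019,.012),(.014,.03),(.006,.042)) for k in t])
K=4
def sil(cam,P,box):
    q=np.array([proj(cam,v) for v in P]); x0,y0,x1,y1=box
    m=np.zeros(((y1-y0)*K,(x1-x0)*K),np.uint8)
    h=cv2.convexHull(((q-[x0,y0]+.5)*K*16).astype(np.int32)); cv2.fillConvexPoly(m,h,255,shift=4); return m
def mask(img,box,hue):
    x0,y0,x1,y1=box; im=cv2.resize(img[y0:y1,x0:x1],None,fx=K,fy=K,interpolation=cv2.INTER_CUBIC)
    H=cv2.cvtColor(im,cv2.COLOR_BGR2HSV)
    d=(H[...,0].astype(int)-hue+90)%180-90
    return ((abs(d)<12)&(H[...,1]>(85 if hue<20 else 110))&(H[...,2]>45)).astype(np.uint8)*255
def fit(model,obs,p0):
    def c(p):
        e=0
        for cam,m,box in obs:
            s=cv2.GaussianBlur(sil(cam,model(p),box),(0,0),3).astype(float); e+=np.abs(s-cv2.GaussianBlur(m,(0,0),3)).sum()/m.astype(float).sum()
        return e
    n=len(p0); sx=np.vstack([p0]+[np.array(p0)+np.eye(n)[i]*(.006 if i<2 else .25) for i in range(n)])
    r=minimize(c,p0,method='Nelder-Mead',options=dict(initial_simplex=sx,xatol=1e-5,fatol=1e-5)); return r.x.round(4),round(r.fun,3)
E
python3 - <<'E'
from fit import *
a=cv2.imread('pics/scene0.png'); b=cv2.imread('pics/side0.png')
print('px',a[328,356],a[351,433],a[345,430],b[214,356],b[184,340])
W=bp('scene',356,328,.008); C=bp('scene',432,352,.015)
print(W,C,proj('side',W),proj('side',C))
bs=(335,305,380,350); bc=(412,333,455,372)
hue=lambda im,u,v:int(cv2.cvtColor(im[v:v+1,u:u+1],cv2.COLOR_BGR2HSV)[0,0,0])
print(hue(a,356,328),hue(a,433,351),hue(b,356,214),hue(b,340,184))
mw=mask(a,bs,hue(a,356,328)); mc=mask(a,bc,hue(a,433,351)); print((mw>0).mean(),(mc>0).mean())
q=np.array([bp('scene',325+u/5.3,285+v/5.3,.015)for u,v in((212,169),(117,288))]); d=q[0]-q[1]; yaw=np.arctan2(d[1],d[0])
for y in (yaw,yaw+np.pi):
    print('scene',fit(wedge,[('scene',mw,bs)],[W[0],W[1],y]))
print('cone',fit(cone,[('scene',mc,bc)],C[:2]))
sb=(335,200,375,226); sc=(325,170,352,195)
mw2=mask(b,sb,hue(b,356,214)); mc2=mask(b,sc,hue(b,340,184))
for y in (yaw,yaw+np.pi):
    print('side',fit(wedge,[('side',mw2,sb)],[W[0],W[1],y]))
    print('both',fit(wedge,[('scene',mw,bs),('side',mw2,sb)],[W[0],W[1],y]))
print('cone side',fit(cone,[('side',mc2,sc)],C[:2]))
# trays
def tray(uv):
    uv=np.array(uv)/5+[185,120]
    X0=np.mean([bp('scene',*u,.05) for u in uv],0)
    f=lambda p:np.ravel([proj('scene',np.r_[np.array(p[:2])+R.from_euler('z',p[2]).as_matrix()[:2,:2]@[sx*.09,sy*.07],.05])-u for (sx,sy),u in zip(((-1,1),(1,1),(1,-1),(-1,-1)),uv)])
    r=least_squares(f,[X0[0],X0[1],0]); print('tray',r.x.round(4),f(r.x).round(1))
tray([(37,165),(302,18),(470,133),(210,292)])
tray([(272,340),(578,207),(738,360),(420,515)])
E
```

```text
px [108 150  60] [ 85  99 152] [ 79  92 143] [140 195  80] [105 122 181]
[ 0.45188376 -0.32021693  0.008     ] [ 0.53489799 -0.45674633  0.015     ] [355.04697323 214.53032487] [340.49778262 183.59987139]
76 6 76 7
0.17796296296296296 0.9994036970781157
scene (array([ 0.4499, -0.3202,  0.2017]), np.float64(0.067))
scene (array([ 0.4529, -0.3193,  3.4191]), np.float64(0.127))
cone (array([ 0.5442, -0.4821]), np.float64(0.781))
side (array([ 0.4505, -0.3301,  0.2223]), np.float64(0.486))
both (array([ 0.4501, -0.3207,  0.2096]), np.float64(0.576))
side (array([ 0.4519, -0.3312,  3.3137]), np.float64(0.489))
both (array([ 0.4519, -0.3206,  3.359 ]), np.float64(0.854))
cone side (array([ 0.5167, -0.4414]), np.float64(0.78))
tray [0.5298 0.279  0.1483] [ 0.7  0.2 -0.2  0.3 -0.  -0.3 -0.5 -0.1]
tray [ 0.5463  0.071  -0.0394] [ 0.6  0.4 -0.   0.2 -0.8  0.3  0.2 -0.7]
```

```bash
python3 - <<'E'
from fit import *
a=cv2.imread('pics/scene0.png')
for n,u,v,z in(("crank top",378,162,.27),("crank mid",362,200,.15),("crank foot",350,232,.06),("blue",480,374,.015),("stepped",456,318,.015),("orange w",336,295,.01),("cup",418,291,.02)): print(n,bp('scene',u,v,z).round(3))
bc=(412,333,455,372); im=cv2.resize(a[333:372,412:455],None,fx=K,fy=K,interpolation=cv2.INTER_CUBIC).astype(int)
m=((im[...,2]-im[...,1]>34)).astype(np.uint8)*255
n,l,s,c=cv2.connectedComponentsWithStats(m); i=1+s[1:,4].argmax(); m=(l==i).astype(np.uint8)*255; print(s[i])
print(fit(cone,[('scene',m,bc)],[.535,-.457]))
E
python3 -m creep '[{"xyz":[0,-0.13,-0.05],"dr":[0,0,0],"grip":-1},{"xyz":[0,-0.13,0],"dr":[0,0,0],"grip":-1},{"xyz":[0,-0.13,0],"dr":[0,0,0],"grip":-1},{"xyz":[0,-0.13,0],"dr":[0,0,0],"grip":-1},{"xyz":[0,0,0],"dr":[0,0,0.0218],"grip":-1}]'
```

```text
crank top [ 0.614 -0.168  0.27 ]
crank mid [ 0.605 -0.142  0.15 ]
crank foot [ 0.58  -0.139  0.06 ]
blue [ 0.575 -0.546  0.015]
stepped [ 0.632 -0.429  0.015]
orange w [ 0.469 -0.231  0.01 ]
cup [ 0.614 -0.334  0.02 ]
[  46   33   73   87 4619]
(array([ 0.5391, -0.454 ]), np.float64(0.22))
t: 0.65
position: [0.4149, 0.0008, 0.2453]
ee_rot: [-3.139, -0.0, 1.432]
ft_force: [0.9, 0.6, -0.1]
grip_width: 0.0856
grasp_force: 0.0
```

```bash
python3 -m creep '[{"xyz":[0,0,0],"dr":[0,0,0.0218],"grip":-1},{"xyz":[0,0,0],"dr":[0,0,0.0218],"grip":-1},{"xyz":[0,0,0],"dr":[0,0,0.0218],"grip":-1},{"xyz":[0,0,0],"dr":[0,0,0.0218],"grip":-1},{"xyz":[0,0,0],"dr":[0,0,0.0218],"grip":-1}]' >/dev/null
python3 -m creep '[{"xyz":[0,0,0],"dr":[0,0,0.0218],"grip":-1},{"xyz":[0,0,0],"dr":[0,0,0.0218],"grip":-1},{"xyz":[0,0,0],"dr":[0,0,0.0218],"grip":-1},{"xyz":[0,0,0],"dr":[0,0,0.0218],"grip":-1},{"xyz":[0,0.1,0],"dr":[0,0,0],"grip":-1}]'
cat >> h.py <<'E'
def go(s,x,y,z):
    "shift to a world point in tool axes, fraction of full scale"
    Rt=R.from_euler('xyz',s['ee_rot']).as_matrix(); return (Rt.T@(np.array([x,y,z])-s['position'])/.3).round(4)
E
python3 - <<'E'
from h import *
from bench import arm
s=arm.get_state(); print(s['joint_positions'].round(2), go(s,.42,-.36,.2), go(s,.48,-.39,.2))
E
```

```text
t: 1.65
position: [0.4244, -0.0276, 0.246]
ee_rot: [-3.14, 0.0, 0.2]
ft_force: [-0.5, -0.8, -0.3]
grip_width: 0.0858
grasp_force: 0.0
[-0.35 -0.19  1.94  0.    1.39  1.02] [-0.2341  1.0834  0.1519] [-0.0579  1.2211  0.1517]
```

```bash
python3 -m creep '[{"xyz":[-0.02,0.145,0],"dr":[0,0,0],"grip":-1},{"xyz":[-0.02,0.145,0],"dr":[0,0,0],"grip":-1},{"xyz":[-0.02,0.145,0],"dr":[0,0,0],"grip":-1},{"xyz":[-0.02,0.145,0],"dr":[0,0,0],"grip":-1},{"xyz":[-0.02,0.145,0],"dr":[0,0,0],"grip":-1}]' >/dev/null
python3 -m creep '[{"xyz":[-0.01,0.145,0],"dr":[0,0,0],"grip":-1},{"xyz":[0,0.145,0],"dr":[0,0,0],"grip":-1},{"xyz":[0,0.1,0],"dr":[0,0,0],"grip":-1},{"xyz":[0,0,0],"dr":[0,0,0],"grip":-1}]'
python3 - <<'E'
from h import *
from bench import arm,optics
import cv2,pickle
d=optics.get_image('wrist'); cv2.imwrite('pics/w1.png',d['image']); pickle.dump(d,open('w1.pkl','wb'))
c=((d['mtx'][0,0],d['mtx'][0,2],d['mtx'][1,2]),d['T']); print(proj(c,[.539,-.454,0]),proj(c,[.45,-.32,.008]))
E
```

```text
t: 2.55
position: [0.4591, -0.3672, 0.2454]
ee_rot: [3.141, 0.001, 0.198]
ft_force: [-0.2, 0.1, 0.3]
grip_width: 0.0854
grasp_force: 0.0
[410.32923157 138.47524503] [266.58192054 198.87408514]
```

View pics/w1.png

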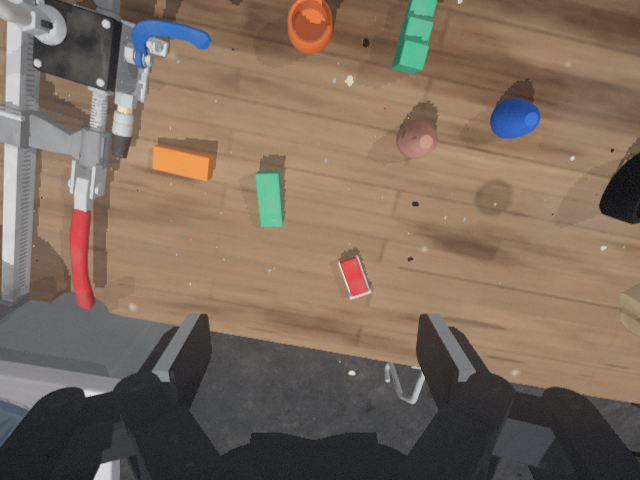

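The wrist view shows the brown cone at (416,139), the plain green wedge at (269,199), the stepped one at (415,35) and the blue cone at (515,118). I'll fit cone and wedge in this view too.

Run:
```python
from fit import *
import pickle
from bench import arm
d=pickle.load(open('w1.pkl','rb')); a=d['image']; c=((d['mtx'][0,0],d['mtx'][0,2],d['mtx'][1,2]),d['T'])
def obs(box,f):
    x0,y0,x1,y1=box; im=cv2.resize(a[y0:y1,x0:x1],None,fx=K,fy=K,interpolation=cv2.INTER_CUBIC).astype(int)
    m=f(im).astype(np.uint8); n,l,s,_=cv2.connectedComponentsWithStats(m); i=1+s[1:,4].argmax(); print('bb',s[i]/K)
    return (c,(l==i).astype(np.uint8)*255,box)
oc=obs((385,110,445,170),lambda i:(i[...,2]>1.42*i[...,1]))
ow=obs((240,155,300,245),lambda i:i[...,1]>1.3*i[...,2])
print(a[139,416],a[150,380])
print(fit(cone,[oc],[.539,-.454]))
for y in(.2,.2+np.pi):print(fit(wedge,[ow],[.45,-.32,y]))
```

```text
bb [20.   18.25  2.    3.25 13.5 ]
bb [  15.     15.5    27.75   56.75 5335.25]
[ 99 111 154] [108 135 163]
(array([ 0.488 , -0.4053]), np.float64(0.998))
(array([ 0.4503, -0.3229,  0.2238]), np.float64(0.01))
(array([ 0.4522, -0.3226,  3.3759]), np.float64(0.083))
```

Run:
```python
from fit import *
import pickle
from bench import arm
d=pickle.load(open('w1.pkl','rb')); cw=((d['mtx'][0,0],d['mtx'][0,2],d['mtx'][1,2]),d['T'])
def obs(c,a,box):
    x0,y0,x1,y1=box; i=cv2.resize(a[y0:y1,x0:x1],None,fx=K,fy=K,interpolation=cv2.INTER_CUBIC).astype(int)
    m=(i[...,2]+i[...,0]-2*i[...,1]>15).astype(np.uint8); n,l,s,_=cv2.connectedComponentsWithStats(m); j=1+s[1:,4].argmax(); print('bb',s[j]/K)
    return (c,(l==j).astype(np.uint8)*255,box)
o1=obs(cw,d['image'],(385,110,445,170)); o2=obs('scene',cv2.imread('pics/scene0.png'),(412,333,455,372))
p=fit(cone,[o1],[.539,-.454]);print(p)
print(fit(cone,[o2],[.539,-.454]))
s=arm.get_state(); print(go(s,*p[0],.1),go(s,*p[0],.002))
```

```text
bb [  11.25    9.5    41.5    39.25 4987.5 ]
bb [  11.25    8.     19.5    21.75 1318.25]
(array([ 0.5393, -0.4577]), np.float64(0.053))
(array([ 0.5394, -0.4551]), np.float64(0.069))
[0.2018 0.3564 0.4837] [0.2021 0.3569 0.8104]
```

```bash
python3 -m creep '[{"xyz":[0.067,0.118,0.06],"dr":[0,0,0],"grip":-1},{"xyz":[0.067,0.118,0.06],"dr":[0,0,0],"grip":-1},{"xyz":[0.067,0.118,0.06],"dr":[0,0,0],"grip":-1},{"xyz":[0,0,0.15],"dr":[0,0,0],"grip":-1},{"xyz":[0,0,0.12],"dr":[0,0,0],"grip":-1}]'
python3 -m creep '[{"xyz":[0,0,0.1],"dr":[0,0,0],"grip":-1},{"xyz":[0,0,0.1],"dr":[0,0,0],"grip":-1},{"xyz":[0,0,0],"dr":[0,0,0],"grip":-1},{"xyz":[0,0,0],"dr":[0,0,0],"grip":-1}]'
python3 - <<'E'
from h import *
from bench import arm
s=arm.get_state(); print(go(s,.5393,-.4567,.002))
E
```

```text
t: 3.1
position: [0.5402, -0.4546, 0.1091]
ee_rot: [-3.14, 0.0, 0.202]
ft_force: [-0.1, 0.5, -0.3]
grip_width: 0.0855
grasp_force: 0.0
t: 3.5
position: [0.5398, -0.4545, 0.0514]
ee_rot: [-3.14, 0.001, 0.202]
ft_force: [1.3, -0.1, -0.2]
grip_width: 0.0853
grasp_force: 0.0
[-0.0031  0.0072  0.1647]
```

```bash
python3 -m creep '[{"xyz":[-0.003,0.007,0.08],"dr":[0,0,0],"grip":-1},{"xyz":[0,0,0.05],"dr":[0,0,0],"grip":-1},{"xyz":[0,0,0.032],"dr":[0,0,0],"grip":-1},{"xyz":[0,0,0],"dr":[0,0,0],"grip":-1},{"xyz":[0,0,0],"dr":[0,0,0],"grip":0.3}]'
python3 -m creep '[{"xyz":[0,0,0],"dr":[0,0,0],"grip":1},{"xyz":[0,0,0],"dr":[0,0,0],"grip":1},{"xyz":[0,0,0],"dr":[0,0,0],"grip":1},{"xyz":[0,0,0],"dr":[0,0,0],"grip":1},{"xyz":[0,0,0],"dr":[0,0,0],"grip":1}]'
python3 -m creep '[{"xyz":[0,0,0],"dr":[0,0,0],"grip":1},{"xyz":[0,0,0],"dr":[0,0,0],"grip":1},{"xyz":[0,0,0],"dr":[0,0,0],"grip":1}]'
```

```text
t: 4.0
position: [0.5396, -0.4582, 0.0034]
ee_rot: [3.141, -0.0, 0.201]
ft_force: [0.5, -0.5, 0.5]
grip_width: 0.0733
grasp_force: 0.0
t: 4.5
position: [0.54, -0.4588, 0.004]
ee_rot: [3.14, -0.001, 0.201]
ft_force: [-0.1, -0.2, 6.4]
grip_width: 0.0332
grasp_force: 60.1
t: 4.8
position: [0.54, -0.4588, 0.0041]
ee_rot: [3.14, -0.001, 0.201]
ft_force: [-0.7, 0.6, 4.8]
grip_width: 0.0335
grasp_force: 60.1
```

```bash
python3 -m creep '[{"xyz":[0,0,-0.02],"dr":[0,0,0],"grip":1},{"xyz":[0,0,-0.03],"dr":[0,0,0],"grip":1},{"xyz":[0,0,-0.05],"dr":[0,0,0],"grip":1},{"xyz":[0,0,0],"dr":[0,0,0],"grip":1},{"xyz":[0,0,0],"dr":[0,0,0],"grip":1}]'
python3 - <<'E'
from bench import arm,optics
import cv2
a=optics.get_image('wrist')['image']; b=optics.get_image('scene')['image']
b=cv2.resize(b[290:390,385:485],(480,480),interpolation=cv2.INTER_CUBIC)
cv2.imwrite('pics/g1.png',cv2.hconcat([a[:,160:480],b]))
s=arm.get_state();print(s['grip_width'],s['grasp_force'],s['ft_force'])
E
```

```text
t: 5.3
position: [0.5397, -0.4585, 0.0338]
ee_rot: [3.14, -0.001, 0.201]
ft_force: [0.1, 1.0, -0.4]
grip_width: 0.0334
grasp_force: 59.6
0.0331196815050827 59.56908486834379 [ 0.15658887 -0.64481078 -0.35865584]
```

View pics/g1.png

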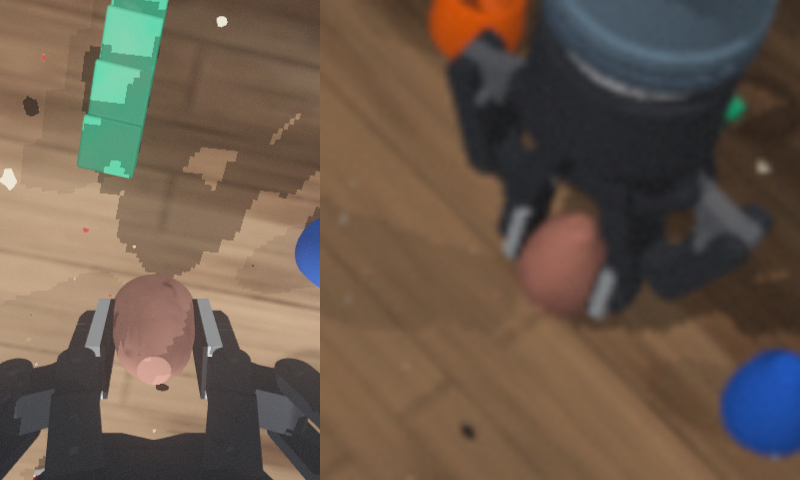

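```bash
cat >> h.py <<'E'
def route(s,*pts):
    s=dict(s)
    for p in pts: print(p,go(s,*p)); s['position']=np.array(p)
E
python3 - <<'E'
from h import *
from bench import arm
s=arm.get_state(); route(s,(.5397,-.4585,.16),(.40,-.33,.2),(.40,.17,.2),(.488,.273,.15),(.488,.273,.023))
E
```

```text
(0.5397, -0.4585, 0.16) [ 0.0013  0.0026 -0.4251]
(0.4, -0.33, 0.2) [-0.3707 -0.5128 -0.133 ]
(0.4, 0.17, 0.2) [ 3.3290e-01 -1.6331e+00  6.0000e-04]
(0.488, 0.273, 0.15) [ 0.356  -0.2777  0.1667]
(0.488, 0.273, 0.023) [1.000e-04 2.000e-04 4.233e-01]
```

```bash
python3 -m creep '[{"xyz":[0,0,-0.085],"dr":[0,0,0],"grip":1},{"xyz":[0,0,-0.085],"dr":[0,0,0],"grip":1},{"xyz":[0,0,-0.085],"dr":[0,0,0],"grip":1},{"xyz":[0,0,-0.085],"dr":[0,0,0],"grip":1},{"xyz":[0,0,-0.085],"dr":[0,0,0],"grip":1}]'>/dev/null
python3 -m creep '[{"xyz":[-0.074,-0.1026,-0.0266],"dr":[0,0,0],"grip":1},{"xyz":[-0.074,-0.1026,-0.0266],"dr":[0,0,0],"grip":1},{"xyz":[-0.074,-0.1026,-0.0266],"dr":[0,0,0],"grip":1},{"xyz":[-0.074,-0.1026,-0.0266],"dr":[0,0,0],"grip":1},{"xyz":[-0.074,-0.1026,-0.0266],"dr":[0,0,0],"grip":1}]'
python3 -m creep '[{"xyz":[0.0222,-0.1089,0],"dr":[0,0,0],"grip":1},{"xyz":[0.0222,-0.1089,0],"dr":[0,0,0],"grip":1},{"xyz":[0.0222,-0.1089,0],"dr":[0,0,0],"grip":1},{"xyz":[0.0222,-0.1089,0],"dr":[0,0,0],"grip":1},{"xyz":[0.0222,-0.1089,0],"dr":[0,0,0],"grip":1}]'>/dev/null
python3 -m creep '[{"xyz":[0.0222,-0.1089,0],"dr":[0,0,0],"grip":1},{"xyz":[0.0222,-0.1089,0],"dr":[0,0,0],"grip":1},{"xyz":[0.0222,-0.1089,0],"dr":[0,0,0],"grip":1},{"xyz":[0.0222,-0.1089,0],"dr":[0,0,0],"grip":1},{"xyz":[0.0222,-0.1089,0],"dr":[0,0,0],"grip":1}]'
python3 -m creep '[{"xyz":[0.0222,-0.1089,0],"dr":[0,0,0],"grip":1},{"xyz":[0.0222,-0.1089,0],"dr":[0,0,0],"grip":1},{"xyz":[0.0222,-0.1089,0],"dr":[0,0,0],"grip":1},{"xyz":[0.0222,-0.1089,0],"dr":[0,0,0],"grip":1},{"xyz":[0.0222,-0.1089,0],"dr":[0,0,0],"grip":1}]'
python3 - <<'E'
from h import *
from bench import arm
s=arm.get_state(); route(s,(.488,.273,.15),(.488,.273,.023))
E
```

```text
t: 6.4
position: [0.3984, -0.3279, 0.1996]
ee_rot: [-3.141, 0.001, 0.201]
ft_force: [-0.9, -0.2, 0.2]
grip_width: 0.0333
grasp_force: 59.7
t: 7.4
position: [0.3993, 0.0054, 0.1998]
ee_rot: [-3.141, 0.0, 0.201]
ft_force: [0.8, -0.2, -0.2]
grip_width: 0.0336
grasp_force: 59.7
t: 7.9
position: [0.3993, 0.1721, 0.1998]
ee_rot: [3.142, 0.0, 0.201]
ft_force: [0.6, -0.6, -0.4]
grip_width: 0.0333
grasp_force: 59.7
(0.488, 0.273, 0.15) [ 0.357  -0.2703  0.1658]
(0.488, 0.273, 0.023) [ 2.000e-04 -0.000e+00  4.233e-01]
```

```bash
python3 -m creep '[{"xyz":[0.089,-0.0676,0],"dr":[0,0,0],"grip":1},{"xyz":[0.089,-0.0676,0],"dr":[0,0,0],"grip":1},{"xyz":[0.089,-0.0676,0.08],"dr":[0,0,0],"grip":1},{"xyz":[0.089,-0.0676,0.08],"dr":[0,0,0],"grip":1},{"xyz":[0,0,0.1],"dr":[0,0,0],"grip":1}]'
python3 -m creep '[{"xyz":[0,0,0.1],"dr":[0,0,0],"grip":1},{"xyz":[0,0,0.1],"dr":[0,0,0],"grip":1},{"xyz":[0,0,0.05],"dr":[0,0,0],"grip":1},{"xyz":[0,0,0],"dr":[0,0,0],"grip":1},{"xyz":[0,0,0],"dr":[0,0,0],"grip":1}]'
python3 - <<'E'
from h import *
from bench import arm,optics
import cv2
s=arm.get_state(); route(s,(.488,.273,.023))
a=optics.get_image('wrist')['image']; b=optics.get_image('side')['image']
b=cv2.resize(b[300:420,180:300],(480,480),interpolation=cv2.INTER_CUBIC)
cv2.imwrite('pics/g2.png',cv2.hconcat([a[:,160:480],b]))
E
```

```text
t: 8.4
position: [0.491, 0.2742, 0.1217]
ee_rot: [-3.141, -0.004, 0.203]
ft_force: [-0.0, -0.2, -0.9]
grip_width: 0.0332
grasp_force: 59.7
t: 8.9
position: [0.4887, 0.2717, 0.0478]
ee_rot: [-3.142, -0.001, 0.201]
ft_force: [-0.3, -0.4, 0.3]
grip_width: 0.0334
grasp_force: 59.7
(0.488, 0.273, 0.023) [-0.0016 -0.0047  0.0825]
```

View pics/g2.png

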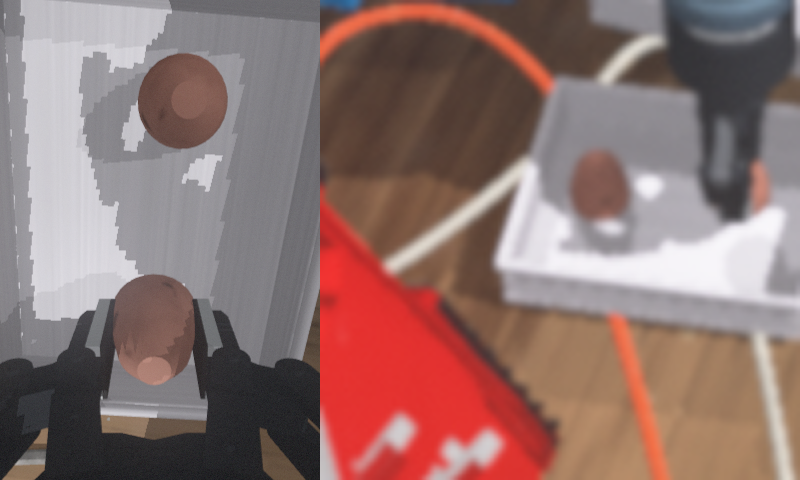

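The held cone (wrist crop, (153,330)) is upright, inside the tray's near half and clear of the other cone at (183,100). I'll lower and release it.

```bash
python3 -m creep '[{"xyz":[0,-0.004,0.04],"dr":[0,0,0],"grip":1},{"xyz":[0,0,0.025],"dr":[0,0,0],"grip":1},{"xyz":[0,0,0.012],"dr":[0,0,0],"grip":1},{"xyz":[0,0,0],"dr":[0,0,0],"grip":1},{"xyz":[0,0,0],"dr":[0,0,0],"grip":1}]'
```

```text
t: 9.5
position: [0.488, 0.2727, 0.0238]
ee_rot: [3.142, 0.0, 0.201]
ft_force: [-0.5, 0.1, 0.2]
grip_width: 0.0329
grasp_force: 59.7
```

```bash
python3 -m creep '[{"xyz":[0,0,0.004],"dr":[0,0,0],"grip":1},{"xyz":[0,0,0],"dr":[0,0,0],"grip":1},{"xyz":[0,0,0],"dr":[0,0,0],"grip":0.1},{"xyz":[0,0,0],"dr":[0,0,0],"grip":0},{"xyz":[0,0,0],"dr":[0,0,0],"grip":-0.2}]'
python3 -m creep '[{"xyz":[0,0,0],"dr":[0,0,0],"grip":-0.4},{"xyz":[0,0,0],"dr":[0,0,0],"grip":-0.4},{"xyz":[0,0,0],"dr":[0,0,0],"grip":-0.4},{"xyz":[0,0,-0.04],"dr":[0,0,0],"grip":-0.4},{"xyz":[0,0,-0.08],"dr":[0,0,0],"grip":-0.4}]'
python3 -m creep '[{"xyz":[0,0,-0.15],"dr":[0,0,0],"grip":-0.4},{"xyz":[0,0,-0.15],"dr":[0,0,0],"grip":-0.4},{"xyz":[0,0,-0.15],"dr":[0,0,0],"grip":-0.4},{"xyz":[0,0,0],"dr":[0,0,0],"grip":-0.4}]'
python3 - <<'E'
from h import *
from bench import arm,optics
import cv2
a=optics.get_image('wrist')['image']; cv2.imwrite('pics/g3.png',a)
s=arm.get_state();route(s,(.40,.19,.2),(.40,-.24,.2),(.450,-.322,.1),(.45,-.322,.003))
E
```

```text
t: 10.0
position: [0.4881, 0.2728, 0.0229]
ee_rot: [-3.142, -0.0, 0.201]
ft_force: [0.8, -0.3, -0.6]
grip_width: 0.0511
grasp_force: 0.0
t: 10.5
position: [0.4864, 0.2722, 0.0579]
ee_rot: [3.141, 0.004, 0.201]
ft_force: [0.3, 0.2, -0.2]
grip_width: 0.0598
grasp_force: 0.0
t: 10.9
position: [0.4923, 0.2742, 0.2025]
ee_rot: [-3.14, -0.014, 0.201]
ft_force: [0.2, -0.2, 0.9]
grip_width: 0.06
grasp_force: 0.0
(0.4, 0.19, 0.2) [-0.3516  0.2129 -0.0067]
(0.4, -0.24, 0.2) [-0.2864  1.4044 -0.0039]
(0.45, -0.322, 0.1) [0.1056 0.3014 0.334 ]
(0.45, -0.322, 0.003) [-2.900e-03  3.000e-04  3.233e-01]
```

View pics/g3.png

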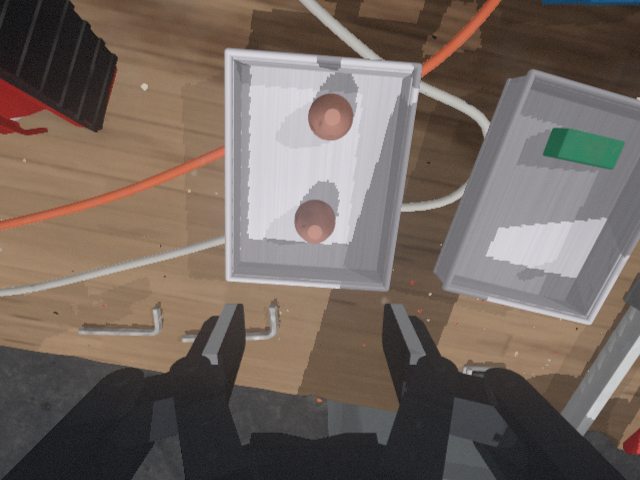

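The cone stands upright in the tray's near half at (315,221), and the other cone is undisturbed at (331,117). Next is the wedge.

```bash
python3 -m creep '[{"xyz":[-0.117,0.071,0],"dr":[0,0,0],"grip":-0.4},{"xyz":[-0.117,0.071,0],"dr":[0,0,0],"grip":-0.4},{"xyz":[-0.117,0.071,0],"dr":[0,0,0],"grip":-0.4},{"xyz":[-0.0286,0.14,0],"dr":[0,0,0],"grip":-0.4},{"xyz":[-0.0286,0.14,0],"dr":[0,0,0],"grip":-0.4}]' >/dev/null
python3 -m creep '[{"xyz":[-0.0286,0.14,0],"dr":[0,0,0],"grip":-0.4},{"xyz":[-0.0286,0.14,0],"dr":[0,0,0],"grip":-0.4},{"xyz":[-0.0286,0.14,0],"dr":[0,0,0],"grip":-0.4},{"xyz":[-0.0286,0.14,0],"dr":[0,0,0],"grip":-0.4},{"xyz":[-0.0286,0.14,0],"dr":[0,0,0],"grip":-0.4}]'
python3 -m creep '[{"xyz":[-0.0286,0.14,0],"dr":[0,0,0],"grip":-0.4},{"xyz":[-0.0286,0.14,0],"dr":[0,0,0],"grip":-0.4},{"xyz":[-0.0286,0.14,0],"dr":[0,0,0],"grip":-0.4},{"xyz":[0.053,0.15,0],"dr":[0,0,0],"grip":-0.4},{"xyz":[0.053,0.15,0],"dr":[0,0,0],"grip":-0.4}]'
python3 -m creep '[{"xyz":[0,0,0],"dr":[0,0,-0.002],"grip":-0.4},{"xyz":[0,0,0],"dr":[0,0,0],"grip":-0.4}]'
python3 - <<'E'
from h import *
from bench import arm
s=arm.get_state();print(s['ee_rot']);route(s,(.45,-.322,.06),(.45,-.322,.002))
E
```

```text
t: 11.95
position: [0.3965, -0.1123, 0.1932]
ee_rot: [-3.141, 0.001, 0.201]
ft_force: [0.4, -0.1, 0.6]
grip_width: 0.0597
grasp_force: 0.0
t: 12.45
position: [0.4461, -0.3229, 0.1929]
ee_rot: [-3.14, 0.001, 0.199]
ft_force: [0.5, -0.8, 1.3]
grip_width: 0.06
grasp_force: 0.0
t: 12.65
position: [0.4458, -0.3213, 0.1919]
ee_rot: [-3.138, 0.002, 0.213]
ft_force: [0.5, 1.2, -0.1]
grip_width: 0.0599
grasp_force: 0.0
[-3.13809434e+00  1.87872806e-03  2.12698968e-01]
(0.45, -0.322, 0.06) [0.0139 0.0066 0.4396]
(0.45, -0.322, 0.002) [0.0004 0.0007 0.1933]
```

```bash
python3 -m creep '[{"xyz":[0.014,0.0066,0.11],"dr":[0,0,0],"grip":-0.4},{"xyz":[0,0,0.13],"dr":[0,0,0],"grip":-0.4},{"xyz":[0,0,0.13],"dr":[0,0,0],"grip":-0.4},{"xyz":[0,0,0.11],"dr":[0,0,0],"grip":-0.4},{"xyz":[0,0,0.08],"dr":[0,0,0],"grip":-0.4}]'
python3 -m creep '[{"xyz":[0,0,0.04],"dr":[0,0,0],"grip":-0.4},{"xyz":[0,0,0.02],"dr":[0,0,0],"grip":-0.4},{"xyz":[0,0,0],"dr":[0,0,0],"grip":-0.4}]'
python3 -m creep '[{"xyz":[0,0,0],"dr":[0,0,0],"grip":0.2},{"xyz":[0,0,0],"dr":[0,0,0],"grip":1},{"xyz":[0,0,0],"dr":[0,0,0],"grip":1},{"xyz":[0,0,0],"dr":[0,0,0],"grip":1},{"xyz":[0,0,0],"dr":[0,0,0],"grip":1}]'
python3 -m creep '[{"xyz":[0,0,0],"dr":[0,0,0],"grip":1},{"xyz":[0,0,0],"dr":[0,0,0],"grip":1},{"xyz":[0,0,0],"dr":[0,0,0],"grip":1},{"xyz":[0,0,0],"dr":[0,0,0],"grip":1}]'
```

```text
t: 13.15
position: [0.4495, -0.3197, 0.0237]
ee_rot: [-3.139, 0.002, 0.214]
ft_force: [0.1, -0.7, 0.4]
grip_width: 0.06
grasp_force: 0.0
t: 13.45
position: [0.451, -0.322, 0.008]
ee_rot: [-3.141, 0.0, 0.214]
ft_force: [-0.3, -0.5, -0.5]
grip_width: 0.0602
grasp_force: 0.0
t: 13.95
position: [0.4518, -0.3233, 0.0093]
ee_rot: [3.14, -0.001, 0.214]
ft_force: [-0.9, 0.7, 5.7]
grip_width: 0.0221
grasp_force: 59.1
t: 14.35
position: [0.4519, -0.3233, 0.0094]
ee_rot: [3.139, -0.001, 0.214]
ft_force: [-0.4, 1.7, 6.0]
grip_width: 0.022
grasp_force: 59.1
```

```bash
python3 -m creep '[{"xyz":[0,0,0],"dr":[0,0,0],"grip":-0.1},{"xyz":[0,0,0],"dr":[0,0,0],"grip":-0.1},{"xyz":[0,0,0],"dr":[0,0,0],"grip":-0.1},{"xyz":[0,0,0.019],"dr":[0,0,0],"grip":-0.1},{"xyz":[0,0,0],"dr":[0,0,0],"grip":-0.1}]'
python3 -m creep '[{"xyz":[0,0,0],"dr":[0,0,0],"grip":1},{"xyz":[0,0,0],"dr":[0,0,0],"grip":1},{"xyz":[0,0,0],"dr":[0,0,0],"grip":1},{"xyz":[0,0,0],"dr":[0,0,0],"grip":1},{"xyz":[0,0,0],"dr":[0,0,0],"grip":1}]'
python3 -m creep '[{"xyz":[0,0,0],"dr":[0,0,0],"grip":1},{"xyz":[0,0,0],"dr":[0,0,0],"grip":1},{"xyz":[0,0,-0.02],"dr":[0,0,0],"grip":1},{"xyz":[0,0,-0.05],"dr":[0,0,0],"grip":1},{"xyz":[0,0,-0.07],"dr":[0,0,0],"grip":1}]'
python3 - <<'E'
from h import *
from bench import arm,optics
import cv2
s=arm.get_state()
a=optics.get_image('wrist')['image']; b=optics.get_image('scene')['image']
b=cv2.resize(b[265:365,300:400],(480,480),interpolation=cv2.INTER_CUBIC)
cv2.imwrite('pics/g4.png',cv2.hconcat([a[:,160:480],b]))
E
```

```text
t: 14.85
position: [0.4505, -0.3219, 0.0011]
ee_rot: [-3.14, 0.001, 0.214]
ft_force: [-0.5, -0.7, 0.1]
grip_width: 0.047
grasp_force: 0.0
t: 15.35
position: [0.4511, -0.3225, 0.0021]
ee_rot: [3.141, -0.0, 0.214]
ft_force: [0.1, -0.1, 0.9]
grip_width: 0.0226
grasp_force: 60.0
t: 15.85
position: [0.4505, -0.3218, 0.0444]
ee_rot: [-3.14, 0.001, 0.214]
ft_force: [1.0, -0.1, -0.3]
grip_width: 0.0224
grasp_force: 59.9
```

View pics/g4.png

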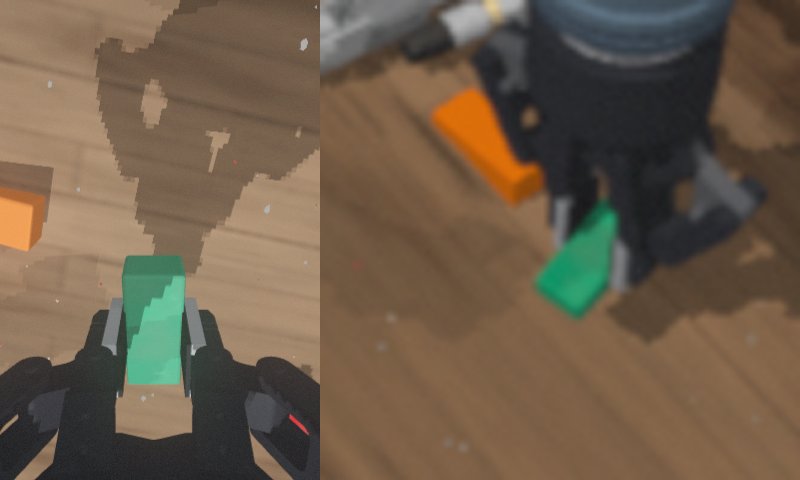

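The wedge is held level between the pads, with its thick end forward.

```bash
python3 -m creep '[{"xyz":[0,0,-0.1],"dr":[0,0,0],"grip":1},{"xyz":[0,0,-0.12],"dr":[0,0,0],"grip":1},{"xyz":[0,0,-0.12],"dr":[0,0,0],"grip":1},{"xyz":[-0.06,-0.12,-0.06],"dr":[0,0,0],"grip":1},{"xyz":[-0.06,-0.12,-0.06],"dr":[0,0,0],"grip":1}]'
python3 -m creep '[{"xyz":[0,-0.14,0],"dr":[0,0,0],"grip":1},{"xyz":[0.03,-0.13,0],"dr":[0,0,0],"grip":1},{"xyz":[0.03,-0.13,0],"dr":[0,0,0],"grip":1},{"xyz":[0.03,-0.13,0],"dr":[0,0,0],"grip":1},{"xyz":[0.03,-0.13,0],"dr":[0,0,0],"grip":1}]'
python3 -m creep '[{"xyz":[0.03,-0.13,0],"dr":[0,0,0],"grip":1},{"xyz":[0.03,-0.13,0],"dr":[0,0,0],"grip":1},{"xyz":[0.03,-0.13,0],"dr":[0,0,0],"grip":1},{"xyz":[0.0,0,0],"dr":[0,0,0.02],"grip":1},{"xyz":[0,0,0],"dr":[0,0,0.02],"grip":1}]'
python3 -m creep '[{"xyz":[0,0,0],"dr":[0,0,0],"grip":1}]'
python3 - <<'E'
from h import *
from bench import arm
s=arm.get_state();route(s,(.508,.0725,.10),(.508,.0725,.0206))
E
```

```text
t: 16.45
position: [0.4004, -0.2597, 0.1834]
ee_rot: [3.14, -0.001, 0.213]
ft_force: [0.4, 1.0, 0.0]
grip_width: 0.0227
grasp_force: 59.9
t: 16.95
position: [0.3935, -0.0571, 0.1823]
ee_rot: [3.141, -0.001, 0.213]
ft_force: [0.6, -0.3, -0.8]
grip_width: 0.0224
grasp_force: 59.9
t: 17.45
position: [0.395, 0.063, 0.1821]
ee_rot: [3.142, -0.0, -0.039]
ft_force: [0.2, -0.1, 0.6]
grip_width: 0.0222
grasp_force: 59.9
t: 17.55
position: [0.3952, 0.062, 0.1821]
ee_rot: [3.142, -0.0, -0.037]
ft_force: [0.1, -0.6, -0.3]
grip_width: 0.0223
grasp_force: 59.9
(0.508, 0.0725, 0.1) [ 0.3744 -0.0491  0.2737]
(0.508, 0.0725, 0.0206) [-0.     -0.      0.2647]
```

```bash
python3 -m creep '[{"xyz":[0.125,-0.016,0],"dr":[0,0,0],"grip":1},{"xyz":[0.125,-0.016,0.04],"dr":[0,0,0],"grip":1},{"xyz":[0.125,-0.017,0.1],"dr":[0,0,0],"grip":1},{"xyz":[0,0,0.13],"dr":[0,0,0],"grip":1},{"xyz":[0,0,0],"dr":[0,0,0],"grip":1}]'
python3 -m creep '[{"xyz":[0,0,0.1],"dr":[0,0,0],"grip":1},{"xyz":[0,0,0.07],"dr":[0,0,0],"grip":1},{"xyz":[0,0,0.04],"dr":[0,0,0],"grip":1},{"xyz":[0,0,0],"dr":[0,0,0],"grip":1},{"xyz":[0,0,0],"dr":[0,0,0],"grip":1}]'
python3 - <<'E'
from h import *
from bench import arm
s=arm.get_state();route(s,(.508,.0725,.0206))
E
```

```text
t: 18.05
position: [0.5045, 0.0718, 0.0958]
ee_rot: [-3.141, 0.011, -0.035]
ft_force: [-0.8, 0.6, -1.8]
grip_width: 0.0226
grasp_force: 59.9
t: 18.55
position: [0.5091, 0.0718, 0.0394]
ee_rot: [3.142, -0.001, -0.037]
ft_force: [-0.4, 0.6, -0.8]
grip_width: 0.0222
grasp_force: 59.9
(0.508, 0.0725, 0.0206) [-0.0038 -0.0023  0.0628]
```

```bash
python3 -m creep '[{"xyz":[0,0,0.03],"dr":[0,0,0],"grip":1},{"xyz":[0,0,0.02],"dr":[0,0,0],"grip":1},{"xyz":[0,0,0.01],"dr":[0,0,0],"grip":1},{"xyz":[0,0,0],"dr":[0,0,0],"grip":1},{"xyz":[0,0,0],"dr":[0,0,0],"grip":1}]'
```

```text
t: 19.05
position: [0.5084, 0.072, 0.0201]
ee_rot: [-3.142, -0.0, -0.038]
ft_force: [-0.4, -0.2, 1.0]
grip_width: 0.0223
grasp_force: 60.1
```

```bash
python3 -m creep '[{"xyz":[0,0,0],"dr":[0,0,0],"grip":0.3},{"xyz":[0,0,0],"dr":[0,0,0],"grip":0.1},{"xyz":[0,0,0],"dr":[0,0,0],"grip":-0.1},{"xyz":[0,0,0],"dr":[0,0,0],"grip":-0.1},{"xyz":[0,0,0],"dr":[0,0,0],"grip":-0.1}]'
python3 -m creep '[{"xyz":[0,0,-0.04],"dr":[0,0,0],"grip":-0.1},{"xyz":[0,0,-0.08],"dr":[0,0,0],"grip":-0.1},{"xyz":[0,0,-0.15],"dr":[0,0,0],"grip":-0.1},{"xyz":[0,0,-0.15],"dr":[0,0,0],"grip":-0.1},{"xyz":[0,0,-0.15],"dr":[0,0,0],"grip":-0.1}]'
python3 -m creep '[{"xyz":[0,0,0],"dr":[0,0,0],"grip":-0.1},{"xyz":[0,0,0],"dr":[0,0,0],"grip":-0.1},{"xyz":[0,0,0],"dr":[0,0,0],"grip":-0.1}]'
python3 - <<'E'
from bench import optics
import cv2
cv2.imwrite('pics/g5.png',optics.get_image('wrist')['image'])
E
```

```text
t: 19.55
position: [0.5084, 0.0719, 0.0201]
ee_rot: [3.142, -0.0, -0.038]
ft_force: [-0.3, 0.4, 0.2]
grip_width: 0.0471
grasp_force: 0.0
t: 20.05
position: [0.5081, 0.072, 0.1937]
ee_rot: [-3.142, -0.0, -0.038]
ft_force: [-0.0, 0.5, -0.1]
grip_width: 0.0472
grasp_force: 0.0
t: 20.35
position: [0.5075, 0.072, 0.1902]
ee_rot: [-3.141, 0.002, -0.038]
ft_force: [0.3, -0.7, -0.3]
grip_width: 0.0472
grasp_force: 0.0
```

View pics/g5.png

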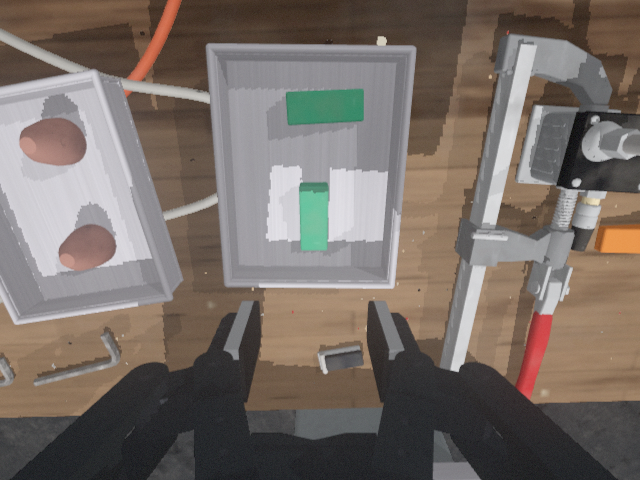

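The wedge lies flat in its tray at (314,216), both cones stand upright on the left, and the gripper is clear.

```bash
python3 -c "
from bench import arm
print(arm.sign_off())"
```

```text
the job is handed in; nothing more can be done
None
```

The job is handed in at about 20 s of the 64 s allowed: the cone stands upright in the cone tray, then the wedge was laid flat, same way up, in the wedge tray, and the last wrist picture shows both in place with the gripper clear.

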